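# Restow the mixed-up spares on their own chocks

### The arm

A 6-joint arm with a two-finger parallel gripper is mounted at the origin on the work surface. World frame = base frame: x ahead of the robot, y to its left, z up, the work surface at z = 0. Lengths are in m, angles in rad, forces in N, time in s.
With the tool pointing down it reaches from about 0.4 to 0.825 m from the base axis. Payload 7 kg.
Tool frame: the origin (TCP) lies at the very end of the fingers, on their centre line; the grasp point (between the pads) lies 19 mm behind it (arm.pinch_z is the z of the grasp point in the tool frame, in m); z points along the fingers, y is the direction in which the jaws open and shut (so a half turn about z gives the same grasp; the last joint's range is limited). The gripper opens to 88 mm and grips with 3 to 60 N. Pads are 19 mm wide; open, the fingers measure 130 mm over their backs; the gripper's body (78 mm by 193 mm) begins 47 mm behind the grasp point.
Start: joints at [1.611, 0.359, 0.012, 0, -1.224, -0.288], TCP at [0.166, 0.654, 0.227] pointing down, gripper open.
Joint ranges: [-3.07, 3.07], [-1.43, 2.12], [-1.02, 1.25], [-3.03, 1.67], [-3.05, -0], [-3.03, 3.03]. Speed limits (rad/s): [2.39, 2.39, 3.01, 3.14, 3.14, 3.14].

### API

Orientations are given as [roll, pitch, yaw] about the fixed x, y, z axes, in that order (R = Rz(yaw) Ry(pitch) Rx(roll)).
In Python, from station import arm gives the robot as it stands.
- The arm moves only by the tool drive_tool, never from a script. Its argument "targets" is a list of rows, each a list of 6 numbers: the shift along the world's x, y, z in units of 0.04 m (1.0 is 0.04 m), then the turn, a rotation vector about the world's x, y, z in units of 6 degrees (1.0 is 6 degrees). In form: [[x, y, z, wx, wy, wz], ...]. A call has 1 to 5 rows; each row shifts and turns the commanded pose from where the row before left it; what a row does not reach is not made up. A row lasts 1/8 s, in which the tool goes at most 62.5 mm and 10.7 degrees, less where a joint would pass 70% of its speed; a pose out of reach is approached as far as the arm can. A call with a number of a shift or a turn outside -1 to 1 is refused whole. A call with a gripper value outside its range is refused whole. "claw" is the opening, from 0 (shut) to 1 (fully open), set as the call begins (left out, the last holds). The fingers move at their own pace and stop on an object; "newtons" is the grip in N (left out, the last holds). Time passes only in rows, so rows that do not move let the fingers close. It gives the time, the measured TCP pose, the force and the opening at its end, in the units of the state.
- arm.get_state(): the state, without advancing time (a new reading comes with each control period).
- arm.grab_frame(name): name is "scene" or "top"; returns (picture, depth): 400x640x3 uint8, red, green, blue; 400x640 float32, m along the optical axis (not along the pixel's ray), 0 where there is no reading.
- arm.get_calibration(name): a dict with "mtx" (3x3 intrinsics, pixels), "origin" and "rotation" of the camera in the world. Camera axes: x right, y up, looking along -z (the intrinsics and any distortion apply to the point x, -y, -z); pixel columns grow to the right and rows downward; lengths in m; the calibration is good to about 2 mm. A picture is of the moment at which its call begins. get_calibration takes no time and is no camera call.
- arm.job_done(): hands the job in, once; it reports no verdict.
Trained networks look in the newest picture that a camera, given by its name, has taken for a name from the list of things; names that differ only in an ending like _2 or _b are one class to them, and where a whole thing is asked for, a point or a joint stands for the part that bears it (a point fixed in the world has none). Each returns a list of dicts, best first, with "score" (0 to 1); they miss things now and then, are a little off and sometimes report something else, mostly with a low value. They report only what shows in the picture. A call takes as long as a camera call.
- arm.search_frame(target, camera): "point" ([x, y, z] in m, in the coordinates of the camera as it stood for that picture, good to about 4 mm: the middle of the surface that is visible of it).
- arm.cut_out(target, camera): "pixels" (400x640 bool, what is visible of it).
- arm.landmark_of(target, camera): "point" ([x, y, z] in m, in the coordinates of the camera as it stood for that picture, good to about 4 mm: a listed point, or the origin of a listed thing).
The state is a dict: "t": time; "q": joint angles; "qd": joint speeds; "joint_efforts": joint torques, N m; "eef_pos": TCP position; "ee_rot": TCP orientation; "force": force on the tool from outside, world axes, zero at the start; "moment": the same for the moment, N m; "width": finger opening in m.
Only numpy, scipy, OpenCV 4.12 (cv2) and the standard library are available. Lean on these libraries where they do the work, as an engineer would, in place of code of your own. Each camera call takes 0.05 s, during which the arm holds its last target. There are 200 camera calls.

### The job

Three bearing shells and the piston pin have been put away on one another's timber chocks. Move each part onto the chock cut to its own length, seated down on it with its ends about flush with the chock's ends, the shells hollow side down astride the two rails and the pin in the groove between them; the empty tray is free to set a part down in on the way. Do not shove or knock over the brass relief valve standing among them.

Things in the scene. Friction and masses are not known exactly. Their poses are not given: they have to be found in the camera images.
- shell_short_mid (a point): Shortest of three tan phenolic bearing shells, a half-ring lying hollow side down: 34 mm long (its y), 84 mm wide (x), 42 mm high, wall 14 mm, 70 g. Point: mid-length, 21 mm above its feet; z up. Grip it by its flat ends, 34 mm apart along y, near the crown: in the middle the ends have material only from 28 to 42 mm above the feet.
- shell_medium_mid (a point): Middle-length of three tan phenolic bearing shells, a half-ring lying hollow side down: 50 mm long (its y), 84 mm wide (x), 42 mm high, wall 14 mm, 100 g. Point: mid-length, 21 mm above its feet; z up. Grip it by its flat ends, 50 mm apart along y, near the crown: in the middle the ends have material only from 28 to 42 mm above the feet.
- shell_long_mid (a point): Longest of three tan phenolic bearing shells, a half-ring lying hollow side down: 66 mm long (its y), 84 mm wide (x), 42 mm high, wall 14 mm, 140 g. Point: mid-length, 21 mm above its feet; z up. Grip it by its flat ends, 66 mm apart along y, near the crown: in the middle the ends have material only from 28 to 42 mm above the feet.
- piston_pin_mid (a point): Chromed steel piston pin: a round bar, diameter 36 mm, length 96 mm (its y axis), lying level, with dark round bores in its ends; 500 g. Point: its centre. It rolls unless it lies in a chock's groove.
- chock_short: Timber chock of the shortest shell, fixed: board 34 mm long (y), as its part, 124 mm wide (x), 14 mm thick; on it along y two rails 10 mm high, 10 mm wide, 16 mm apart. A shell's feet stand on the board astride both rails (10 mm play each way); the pin lies on the groove, centre 40 mm above the mat. Origin: underside centre. A wrong part covers its middle at the start. Chocks differ in length only.
- chock_medium: Timber chock of the middle-length shell, fixed: board 50 mm long (y), as its part, 124 mm wide (x), 14 mm thick; on it along y two rails 10 mm high, 10 mm wide, 16 mm apart. A shell's feet stand on the board astride both rails (10 mm play each way); the pin lies on the groove, centre 40 mm above the mat. Origin: underside centre. A wrong part covers its middle at the start. Chocks differ in length only.
- chock_long: Timber chock of the longest shell, fixed: board 66 mm long (y), as its part, 124 mm wide (x), 14 mm thick; on it along y two rails 10 mm high, 10 mm wide, 16 mm apart. A shell's feet stand on the board astride both rails (10 mm play each way); the pin lies on the groove, centre 40 mm above the mat. Origin: underside centre. A wrong part covers its middle at the start. Chocks differ in length only.
- chock_pin: Timber chock of the piston pin, fixed: board 96 mm long (y), as its part, 124 mm wide (x), 14 mm thick; on it along y two rails 10 mm high, 10 mm wide, 16 mm apart. A shell's feet stand on the board astride both rails (10 mm play each way); the pin lies on the groove, centre 40 mm above the mat. Origin: underside centre. A wrong part covers its middle at the start. Chocks differ in length only.
- tray: Empty shallow sheet-metal tray, fixed flat on the mat, 150 mm (x) by 140 mm (y), rim 12 mm high, floor 3 mm thick: the free spot. A shell stands well in it; the pin would roll. Origin: underside centre.
- relief_valve_mid (a point): Brass pressure relief valve standing loose and upright among the parts, 75 mm high, 38 mm across its hexagon, with an outlet reaching 38 mm out to one side (its x); 420 g, easily knocked over; stays where it is. Point: on its axis, half-way up.

How it is judged:
By the outcome, as a careful person would: the job done as asked, in the order asked, and still so for the second after the job is handed in, with the robot touching nothing.
It also fails if it takes over 144 s, if anything falls off the work surface, if the arm or the gripper's body presses on something with over 40 N, if the wrist force passes 120 N, or if a joint passes its speed limit or range.

## Working session

There is one attempt and no reset: what is moved stays moved. The work goes in short steps, Python scripts to look and compute and a tool call to move; the robot and the scene stay as the last step left them, time stands still between calls to the robot, and variables do not carry over. Pictures are saved under pics/ and viewed, about 12 in all and at most 16, crops included, and the job is handed in when it is done.

Besides the shell and the picture viewer there is one more tool, called as name(argument=value, ...) on one line, values as JSON. drive_tool: Moves the arm, as the interface text tells. Shifts and turns lie within -1 to 1; 1 stands for 0.04 m of shift or 6 degrees of turn. Its arguments: {"type":"object","properties":{"targets":{"type":"array"},"claw":{"type":"number"},"newtons":{"type":"number"}},"required":["targets"]}

```bash
mkdir -p pics; ls; cat > h.py <<'E'
import numpy as np, cv2
from station import arm
def grab(c,fn=None):
    im,d=arm.grab_frame(c)
    if fn: cv2.imwrite('pics/'+fn,im[:,:,::-1])
    return im,d
def cloud(c,d):
    k=arm.get_calibration(c);K=k['mtx'];R=np.array(k['rotation']);o=np.array(k['origin'])
    v,u=np.mgrid[:400,:640]
    P=np.stack([(u-K[0][2])/K[0][0]*d,-(v-K[1][2])/K[1][1]*d,-d],-1)
    W=P@R.T+o; W[d==0]=np.nan
    return W
def w(c,p):
    k=arm.get_calibration(c);return np.array(k['rotation'])@np.array(p)+np.array(k['origin'])
E
python3 - <<'E'
from h import *
np.set_printoptions(precision=4,suppress=True)
print(arm.get_state())
for c in('scene','top'):
    print(arm.get_calibration(c)); grab(c,c+'0.png')
for n in 'shell_short_mid shell_medium_mid shell_long_mid piston_pin_mid chock_short chock_medium chock_long chock_pin tray relief_valve_mid'.split():
  for c in('top','scene'):
    print(n,c,[(w(c,r['point']).round(4),round(r['score'],2)) for r in arm.landmark_of(n,c)[:3]])
E
```

```text
pics
{'t': 0.0, 'q': array([ 1.6112,  0.3594,  0.0111, -0.0004, -1.2241, -0.2881]), 'qd': array([ 0.0011,  0.0011,  0.0009,  0.0008,  0.0027, -0.0015]), 'joint_efforts': array([  0.0002, -58.2719,  29.3049,   6.9975,   0.0067,  -0.0002]), 'eef_pos': array([0.1654, 0.6539, 0.2256]), 'ee_rot': array([ 3.1399, -0.0001, -0.2478]), 'force': array([ 0.1424, -0.0675,  0.3468]), 'moment': array([-0.0123, -0.0384,  0.0154]), 'width': 0.08784268632622914}
{'mtx': array([[428.6596,   0.    , 324.879 ],
       [  0.    , 428.6596, 193.4715],
       [  0.    ,   0.    ,   1.    ]]), 'origin': array([ 0.792 , -0.5106,  0.8902]), 'rotation': array([0.6351, 0.0171, 0.4749])}
{'mtx': array([[374.2539,   0.    , 320.2957],
       [  0.    , 374.2539, 199.863 ],
       [  0.    ,   0.    ,   1.    ]]), 'origin': array([0.4452, 0.0158, 0.8716]), 'rotation': array([ 0.0927,  0.0106, -1.5876])}
shell_short_mid top [(array([1.7796, 1.3502, 2.206 ]), 0.94)]
shell_short_mid scene [(array([ 0.3772, -0.9255,  0.4753]), 0.78)]
shell_medium_mid top [(array([1.8156, 1.3862, 2.242 ]), 0.92)]
shell_medium_mid scene
[... 611 characters left out ...]
ray([1.7773, 1.3479, 2.2037]), 0.19)]
chock_medium scene [(array([ 0.232 , -1.0706,  0.3302]), 0.53)]
chock_long top [(array([1.8702, 1.4408, 2.2966]), 0.81)]
chock_long scene [(array([ 0.356 , -0.9466,  0.4542]), 0.9)]
chock_pin top [(array([1.8366, 1.4072, 2.263 ]), 0.91)]
chock_pin scene [(array([ 0.3592, -0.9435,  0.4573]), 0.97), (array([ 0.2449, -1.0577,  0.3431]), 0.41)]
tray top [(array([1.8277, 1.3982, 2.2541]), 0.84), (array([1.7737, 1.3443, 2.2002]), 0.49)]
tray scene [(array([ 0.2409, -1.0617,  0.3391]), 0.64)]
relief_valve_mid top [(array([1.7977, 1.3682, 2.2241]), 0.86), (array([1.8154, 1.386 , 2.2419]), 0.25)]
relief_valve_mid scene [(array([ 0.3862, -0.9164,  0.4844]), 0.56)]
```

The camera rotation is in rpy form, so I'll convert it and repeat.

```bash
cat > fix.py <<'E'
s=open('h.py').read().replace("R=np.array(k['rotation'])","R=rot(k['rotation'])").replace("np.array(k['rotation'])@","rot(k['rotation'])@")
s=s.replace("def grab","from scipy.spatial.transform import Rotation as Ro\nrot=lambda r:Ro.from_euler('xyz',r).as_matrix()\ndef grab",1)
open('h.py','w').write(s)
E
python3 fix.py; python3 - <<'E'
from h import *
np.set_printoptions(precision=4,suppress=True)
for n in 'shell_short_mid shell_medium_mid shell_long_mid piston_pin_mid chock_short chock_medium chock_long chock_pin tray relief_valve_mid'.split():
  for c in('top','scene'):
    if n[0]=='s': grab(c)
    print(n,c,[(w(c,r['point']).round(4),round(r['score'],2)) for r in arm.landmark_of(n,c)[:3]])
im,d=grab('top'); W=cloud('top',d); np.savez('top0.npz',W=W,im=im,d=d)
im,d=grab('scene'); W2=cloud('scene',d); np.savez('scene0.npz',W=W2,im=im,d=d)
for X in (W,W2):
    z=X[...,2]; m=abs(z)<.01; print(np.nanmedian(z[m]), np.nanpercentile(X[...,0],[1,99]))
E
```

```text
shell_short_mid top [(array([0.6086, 0.1794, 0.0378]), 0.67)]
shell_short_mid scene [(array([0.6068, 0.1749, 0.0313]), 0.85)]
shell_medium_mid top [(array([ 0.6337, -0.2181,  0.0341]), 0.91)]
shell_medium_mid scene [(array([ 0.6363, -0.2177,  0.0325]), 0.56)]
shell_long_mid top [(array([0.4098, 0.2991, 0.0334]), 0.67)]
shell_long_mid scene [(array([0.4072, 0.2979, 0.0326]), 0.79)]
piston_pin_mid top [(array([ 0.4312, -0.3403,  0.0455]), 0.95)]
piston_pin_mid scene [(array([ 0.4285, -0.3336,  0.0362]), 0.82), (array([0.6387, 0.0166, 0.0381]), 0.42)]
chock_short top [(array([ 0.4283, -0.3416, -0.0005]), 0.97), (array([0.6067, 0.1823, 0.0351]), 0.22)]
chock_short scene [(array([ 0.4327, -0.346 ,  0.0003]), 0.73)]
chock_medium top [(array([ 0.4511, -0.0137,  0.0015]), 0.24)]
chock_medium scene [(array([ 0.4158,  0.3017, -0.0007]), 0.51)]
chock_long top [(array([ 0.6316, -0.2177,  0.0028]), 0.91)]
chock_long scene [(array([ 0.6298, -0.2186, -0.0052]), 0.93)]
chock_pin top [(array([ 0.5984,  0.1807, -0.0016]), 0.83)]
chock_pin scene [(array([ 0.6042,  0.183 , -0.0025]), 0.69), (array([ 0.4293, -0.335 ,  0.0366]), 0.58), (array([ 0.6307, -0.2183, -0.0032]), 0.36)]
tray top []
tray scene [(array([ 0.4474, -0.0176, -0.0012]), 0.97)]
relief_valve_mid top [(array([0.6367, 0.021 , 0.0333]), 0.57)]
relief_valve_mid scene [(array([0.6373, 0.02  , 0.0354]), 0.82)]
0.0008787871221997978 [0.089  1.4711]
-0.0015126143353862975 [-1.6283  1.453 ]
```

View pics/top0.png

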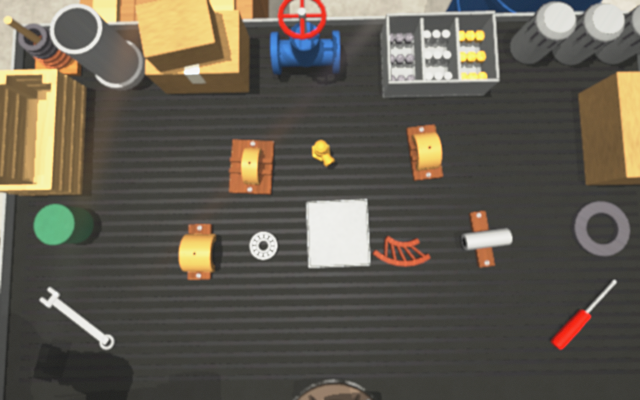

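View pics/scene0.png

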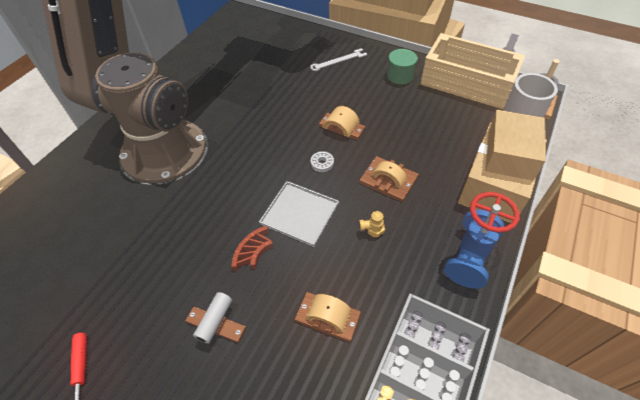

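The top view has +x up and −y to the right. It shows:
- the short shell on the 96 mm board (px 250,165)
- the medium shell on the long chock (425,152)
- the long shell on the medium chock (198,253)
- the pin on the short chock (485,239)
- the tray (338,233)
- the valve (322,152)

Next I'll fit the precise poses.

```bash
cat >> h.py <<'E'
def rect(P):
    (c,s,a)=cv2.minAreaRect((P*1000).astype(np.float32))
    return c,s,a
def fit(W,im,c,r=.085,zlo=.006,zhi=.022,col=None):
    m=(np.hypot(W[...,0]-c[0],W[...,1]-c[1])<r)&(W[...,2]>zlo)&(W[...,2]<zhi)
    if col is not None: m&=col(im)
    n,l,st,ce=cv2.connectedComponentsWithStats(m.astype(np.uint8),connectivity=8)
    keep=np.isin(l,[i for i in range(1,n) if st[i,4]>8])
    P=W[keep]; c_,s,a=rect(P[:,:2])
    # yaw of the part's x axis candidates, folded to (-45,45]
    return np.round(c_,1),np.round(s,1),round((a+45)%90-45,1),len(P),np.percentile(P[:,2]*1000,[5,50,95]).round(1)
S={'short@pin':(.604,.18),'med@long':(.633,-.218),'long@med':(.41,.30),'pin@short':(.43,-.34)}
E
python3 - <<'E'
from h import *
np.set_printoptions(suppress=True)
for c in('top','scene'):
    f=np.load(c+'0.npz');W=f['W'];im=f['im']
    for k,p in S.items():
        print(c,k,'board',*fit(W,im,p,zlo=.007,zhi=.019))
        print('     part',*fit(W,im,p,zlo=.046 if k[0]!='p' else .035,zhi=.07))
    print('tray',*fit(W,im,(.448,-.015),r=.12,zlo=.0055,zhi=.02), )
    m=(np.hypot(W[...,0]-.637,W[...,1]-.02)<.06)&(W[...,2]>.02)
    print('valve',*rect(W[m][:,:2]),W[m][:,2].max())
f=np.load('top0.npz');im=f['im']
cv2.imwrite('pics/crop.png',np.vstack([np.hstack([cv2.resize(im[y:y+75,x:x+75,::-1],(390,290),interpolation=cv2.INTER_CUBIC) for x,y in r]) for r in [((213,128),(388,115)),((160,215),(445,200))]]))
E
```

```text
top short@pin board [607.7 182.9] [ 96.6 124.7] -3.9 1377 [11.8 14.7 17.1]
     part [607.4 179. ] [34.7 59.1] -3.4 395 [47.4 54.  58.1]
top med@long board [ 633.9 -220. ] [124.7  66.7] 6.0 660 [11.  14.4 17.5]
     part [ 634.5 -219.8] [59.  51.2] 6.2 565 [46.9 53.8 57.9]
top long@med board [413.1 301.8] [ 50.  122.9] -0.5 407 [12.  14.9 17.4]
     part [411.  298.3] [67.5 58.8] -1.0 810 [46.9 54.2 58.3]
top pin@short board [ 431.4 -342. ] [123.7  35.1] 6.8 609 [10.8 14.4 16.9]
     part [ 431.1 -338.7] [35.5 97.7] 6.4 781 [43.3 55.1 59. ]
tray [450.8 -35.3] [151.4 181.8] 2.2 432 [ 6.  12.1 15.2]
valve (627.6912841796875, 17.371437072753906) (56.196205139160156, 40.94231414794922) 19.739728927612305 0.07905435317817189
scene short@pin board [606.1 181.5] [ 99.7 125.4] -4.2 853 [ 8.8 12.1 15.5]
     part [606.2 175.8] [36.  50.7] -0.6 228 [47.  51.6 55.2]
scene med@long board [ 632.2 -223. ] [124.5  67. ] 5.7 842 [ 9.2 12.1 15.3]
     part [ 633.3 -221.6] [54.5 51.4] 5.6 591 [47.  52.2 55.7]
scene long@med board [412.3 294.8] [ 68.4 125.2] -0.0 258 [ 8.5 12.3 16.7]
     part [411.4 295.9] [70.1 51.9] -2.9 304 [46.9 51.8 55.5]
scene pin@short board [ 430.  -344.5] [124.9  34.6] 6.5 627 [ 9.6 12.3 15. ]
     part [ 430.5 -341. ] [36.4 96.7] 6.6 871 [40.  52.9 57.1]
tray [449.  -39.2] [151.2 189. ] 1.7 455 [ 6.2  9.8 18.7]
valve (631.0328369140625, 9.875226974487305) (57.55613708496094, 34.00909423828125) 32.923866271972656 0.07609878753395594
```

View pics/crop.png

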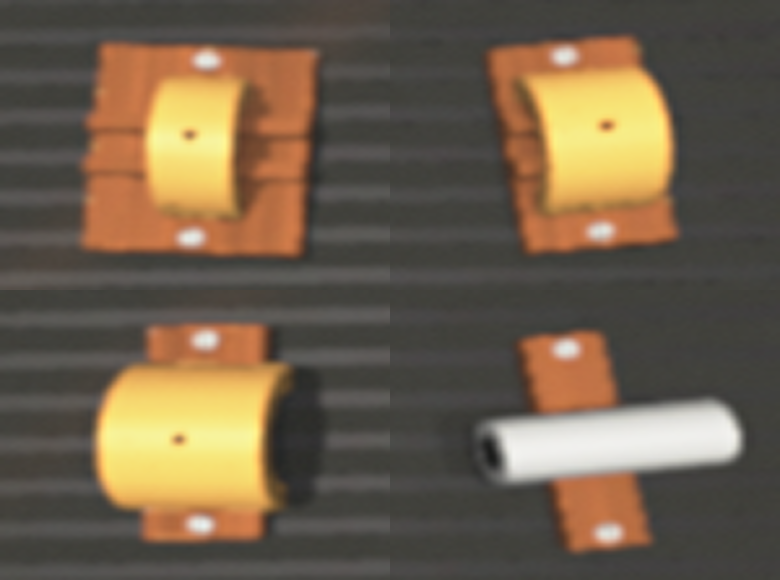

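Part and chock fits agree between the cameras to about 2 mm. I'll use the mean, and move the short shell to the tray first.

drive_tool(targets=[[0.74,-0.79,0,0,0,0.12],[0.74,-0.79,0,0,0,0.12],[0.74,-0.79,0,0,0,0.12],[0.74,-0.79,0,0,0,0.12],[0.74,-0.79,0,0,0,0.12]], claw=1, newtons=20)

```text
t: 3.12
eef_pos: [0.3144, 0.4953, 0.2268]
ee_rot: [-3.141, -0.0, -0.184]
force: [1.2, 0.4, -0.3]
width: 0.0879
```

drive_tool(targets=[[0.74,-0.79,0,0,0,0.12],[0.74,-0.79,0,0,0,0.12],[0.74,-0.79,0,0,0,0.12],[0.74,-0.79,0,0,0,0.12],[0.74,-0.79,0,0,0,0.12]])

```text
t: 3.75
eef_pos: [0.4625, 0.3373, 0.2268]
ee_rot: [-3.141, -0.0, -0.122]
force: [0.0, 0.3, -0.5]
width: 0.0876
```

drive_tool(targets=[[0.74,-0.79,0,0,0,0.12],[0.74,-0.79,0,0,0,0.12],[0.74,-0.79,0,0,0,0.12],[0.74,-0.79,0,0,0,0.12],[0,0,0,0,0,0]])

```text
t: 4.38
eef_pos: [0.5814, 0.2098, 0.2262]
ee_rot: [3.141, 0.0, -0.075]
force: [-1.1, 0.1, 0.2]
width: 0.0878
```

drive_tool(targets=[[0.64,-0.8,0,0,0,0.05],[0,0,-0.9,0,0,0],[0,0,-0.9,0,0,0],[0,0,-0.9,0,0,0],[0,0,0,0,0,0]])

```text
t: 5.0
eef_pos: [0.6035, 0.1795, 0.116]
ee_rot: [3.139, 0.005, -0.067]
force: [0.2, -0.1, 0.9]
width: 0.0878
```

drive_tool(targets=[[0,0,-0.6,0,0,0],[0,0,-0.6,0,0,0],[0,0,-0.6,0,0,0],[0,0,-0.35,0,0,0],[0,0,0,0,0,0]])

```text
t: 5.62
eef_pos: [0.6056, 0.1802, 0.0328]
ee_rot: [3.141, 0.0, -0.066]
force: [-0.3, 0.8, 0.1]
width: 0.0875
```

drive_tool(targets=[[0,0,0,0,0,0],[0,0,0,0,0,0],[0,0,0,0,0,0],[0,0,0,0,0,0],[0,0,0,0,0,0]], claw=0)

```text
t: 6.25
eef_pos: [0.6056, 0.1799, 0.0326]
ee_rot: [-3.142, -0.0, -0.067]
force: [-0.2, -0.1, 0.4]
width: 0.0435
```

drive_tool(targets=[[0,0,0,0,0,0],[0,0,0,0,0,0],[0,0,0,0,0,0],[0,0,0,0,0,0]])

```text
t: 6.75
eef_pos: [0.6055, 0.1799, 0.0325]
ee_rot: [3.141, 0.0, -0.067]
force: [0.4, -1.0, 0.4]
width: 0.0336
```

drive_tool(targets=[[0,0,0.3,0,0,0],[0,0,0.7,0,0,0],[0,0,0.9,0,0,0],[0,0,0.9,0,0,0],[0,0,0.2,0,0,0]])

```text
t: 7.38
eef_pos: [0.607, 0.1807, 0.1564]
ee_rot: [-3.139, -0.005, -0.066]
force: [0.6, 0.6, -1.1]
width: 0.0338
```

```bash
python3 - <<'E'
from h import *
print(arm.get_state()['eef_pos'],arm.get_state()['width'])
for c in('top','scene'):
    im,d=grab(c,c+'1.png');W=cloud(c,d)
    print(*fit(W,im,(.605,.182),zlo=.007,zhi=.019))
    m=(W[...,2]>.0055)&(abs(W[...,0]-.447)<.1)&(W[...,1]>-.1)&(W[...,1]<.062)&(W[...,2]<.02)
    print('tray',*rect(W[m][:,:2]))
E
```

```text
[0.60703299 0.18070785 0.15641164] 0.0337527052667426
[607.6 182.7] [ 96.1 124.4] -3.7 942 [12.1 14.6 17.1]
tray (460.530517578125, -20.602943420410156) (171.1773681640625, 151.38961791992188) 1.293279767036438
[606.3 180.7] [100.  123.9] -3.6 1197 [ 9.  12.  15.2]
tray (448.57684326171875, -21.447601318359375) (151.97425842285156, 152.95436096191406) 1.1135525703430176
```

View pics/scene1.png

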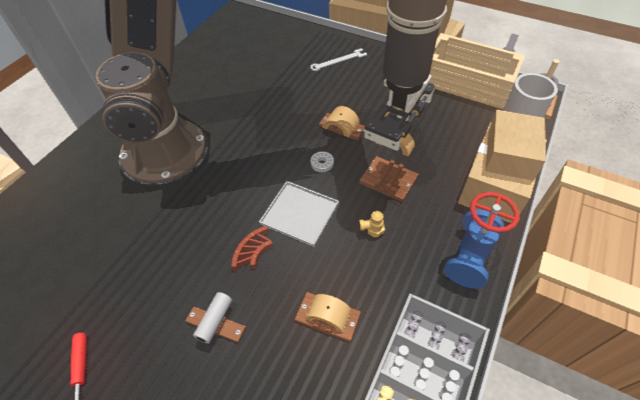

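Shell held at width 33.7 mm, and the pin chock is clear. Now I'll put it in the tray.

drive_tool(targets=[[-0.6,-0.75,0,0,0,0],[-0.8,-1,0,0,0,0],[-0.8,-1,0,0,0,0],[-0.8,-1,0,0,0,0],[-0.6,-0.75,0,0,0,0]])

```text
t: 8.1
eef_pos: [0.4592, -0.0017, 0.1514]
ee_rot: [3.141, 0.002, -0.067]
force: [0.2, -1.2, 0.6]
width: 0.0339
```

drive_tool(targets=[[-0.4,-0.47,0,0,0,0],[0,0,-0.7,0,0,0],[0,0,-0.9,0,0,0],[0,0,-0.5,0,0,0],[0,0,0,0,0,0]])

```text
t: 8.72
eef_pos: [0.4444, -0.0193, 0.0669]
ee_rot: [3.14, 0.004, -0.067]
force: [-0.3, -0.2, -1.4]
width: 0.0335
```

drive_tool(targets=[[0,0,-0.6,0,0,0],[0,0,-0.35,0,0,0],[0,0,-0.14,0,0,0],[0,0,0,0,0,0],[0,0,0,0,0,0]])

```text
t: 9.35
eef_pos: [0.4461, -0.0186, 0.0257]
ee_rot: [-3.141, -0.001, -0.066]
force: [-0.2, 0.7, -0.7]
width: 0.0335
```

drive_tool(targets=[[0,0,0,0,0,0],[0,0,0,0,0,0],[0,0,0,0,0,0],[0,0,0,0,0,0]], claw=0.7)

```text
t: 9.85
eef_pos: [0.4456, -0.0188, 0.025]
ee_rot: [-3.142, -0.0, -0.067]
force: [-0.1, -0.5, -0.8]
width: 0.0608
```

drive_tool(targets=[[0,0,0.5,0,0,0],[0,0,0.9,0,0,0],[0,0,0.9,0,0,0],[0,0,0.9,0,0,0],[0,0,0,0,0,0]])

```text
t: 10.48
eef_pos: [0.4473, -0.0183, 0.1556]
ee_rot: [-3.14, -0.005, -0.066]
force: [-0.1, -0.1, -0.2]
width: 0.0615
```

drive_tool(targets=[[-0.03,-0.5,0,0,0,-0.83],[-0.03,-0.5,0,0,0,-0.83],[-0.03,-0.5,0,0,0,-0.83],[-0.03,-0.5,0,0,0,-0.83],[-0.03,-0.5,0,0,0,-0.83]], claw=1)

```text
t: 11.1
eef_pos: [0.4389, -0.1195, 0.152]
ee_rot: [3.141, 0.001, -0.504]
force: [1.1, 0.2, -0.6]
width: 0.0875
```

drive_tool(targets=[[-0.03,-0.5,0,0,0,-0.83],[-0.03,-0.5,0,0,0,-0.83],[-0.03,-0.5,0,0,0,-0.83],[-0.03,-0.5,0,0,0,-0.83],[-0.03,-0.5,0,0,0,-0.83]])

```text
t: 11.72
eef_pos: [0.4329, -0.2194, 0.1519]
ee_rot: [3.141, 0.001, -0.939]
force: [-0.2, -0.6, -0.5]
width: 0.0874
```

drive_tool(targets=[[-0.03,-0.5,0,0,0,-0.83],[-0.03,-0.5,0,0,0,-0.83],[-0.03,-0.5,0,0,0,-0.83],[-0.03,-0.5,0,0,0,-0.83],[-0.03,-0.5,0,0,0,-0.83]])

```text
t: 12.35
eef_pos: [0.4269, -0.3193, 0.1518]
ee_rot: [3.14, 0.001, -1.373]
force: [0.7, 0.1, -0.6]
width: 0.0877
```

drive_tool(targets=[[0,-0.5,0,0,0,-0.83],[0,0,0,0,0,0],[0,0,0,0,0,0]])

```text
t: 12.72
eef_pos: [0.4271, -0.3384, 0.1521]
ee_rot: [3.14, 0.001, -1.456]
force: [-0.0, 0.3, 0.2]
width: 0.0876
```

```bash
python3 - <<'E'
from h import *
print(arm.get_state()['eef_pos'],arm.get_state()['ee_rot'])
for c in('top','scene'):
    im,d=grab(c);W=cloud(c,d)
    print('shell in tray',*fit(W,im,(.446,-.018),r=.06,zlo=.034,zhi=.06))
    print('pinchock',*fit(W,im,(.605,.182),zlo=.007,zhi=.019))
    print('medchock/long',*fit(W,im,S['long@med'],zlo=.007,zhi=.019),*fit(W,im,S['long@med'],zlo=.046,zhi=.07))
    print('longchock/med',*fit(W,im,S['med@long'],zlo=.007,zhi=.019),*fit(W,im,S['med@long'],zlo=.046,zhi=.07))
E
```

```text
[ 0.4270712  -0.33840712  0.15212659] [ 3.14042988e+00  8.34085951e-04 -1.45647140e+00]
shell in tray [448.5 -17.8] [33.3 61.9] -1.8 411 [35.1 42.8 46.5]
pinchock [607.8 182.8] [ 96.5 124.9] -3.7 1810 [12.3 14.7 17.2]
medchock/long [413.2 301.6] [ 49.6 122.5] -0.6 405 [12.3 14.9 17.2] [411.1 298. ] [67.9 58.7] -0.8 814 [47.2 54.1 57.9]
longchock/med [ 633.9 -220.1] [124.2  66.2] 6.1 495 [10.6 14.3 17.4] [ 633.6 -219.5] [57.8 50.9] 5.9 453 [46.9 53.8 57.4]
shell in tray [448.  -19.8] [36.4 55.2] -4.8 271 [34.8 40.5 45. ]
pinchock [606.4 181.1] [101.6 125.4] -3.4 1192 [ 8.9 12.  15.1]
medchock/long [412.  295.3] [125.5  66.8] 0.8 258 [ 8.4 12.1 17.2] [411.7 296.5] [71.8 52.7] -4.0 311 [46.7 51.7 55.4]
longchock/med [ 632.3 -222.5] [124.   67.2] 6.0 837 [ 9.5 12.2 15.4] [ 632.1 -221.7] [53.  51.1] 7.0 589 [46.8 52.  55.7]
```

The shell's tray position, averaged over both cameras, matches the TCP release exactly, so averaging holds. Now for the pin.

drive_tool(targets=[[0.09,-0.04,-0.5,0,0,0],[0,0,-0.9,0,0,0],[0,0,-0.8,0,0,0],[0,0,-0.5,0,0,0],[0,0,0,0,0,0]])

```text
t: 13.45
eef_pos: [0.4302, -0.3395, 0.0437]
ee_rot: [3.139, 0.001, -1.456]
force: [0.7, 0.4, 0.6]
width: 0.0873
```

drive_tool(targets=[[0,0,-0.25,0,0,0],[0,0,-0.16,0,0,0],[0,0,0,0,0,0],[0,0,0,0,0,0],[0,0,0,0,0,0]])

```text
t: 14.08
eef_pos: [0.4314, -0.3406, 0.0289]
ee_rot: [-3.141, -0.0, -1.457]
force: [0.1, 0.3, -0.4]
width: 0.0872
```

drive_tool(targets=[[0,0,0,0,0,0],[0,0,0,0,0,0],[0,0,0,0,0,0],[0,0,0,0,0,0],[0,0,0,0,0,0]], claw=0, newtons=40)

```text
t: 14.7
eef_pos: [0.4312, -0.3404, 0.0285]
ee_rot: [3.142, 0.0, -1.457]
force: [0.6, -0.1, 0.6]
width: 0.0435
```

drive_tool(targets=[[0,0,0,0,0,0],[0,0,0,0,0,0],[0,0,0,0,0,0],[0,0,0,0,0,0],[0,0,0,0,0,0]])

```text
t: 15.32
eef_pos: [0.4298, -0.3404, 0.0284]
ee_rot: [3.139, 0.001, -1.458]
force: [-5.6, -0.6, 3.5]
width: 0.0352
```

drive_tool(targets=[[0,0,0.2,0,0,0],[0,0,0.4,0,0,0],[0,0,0.8,0,0,0],[0,0,0.9,0,0,0],[0,0,0.7,0,0,0]])

```text
t: 15.95
eef_pos: [0.4318, -0.3404, 0.1511]
ee_rot: [-3.139, -0.001, -1.457]
force: [0.4, 0.3, -6.2]
width: 0.0354
```

drive_tool(targets=[[0,0,0,0,0,0],[0,0,0,0,0,0]])

```text
t: 16.2
eef_pos: [0.4306, -0.3399, 0.1478]
ee_rot: [3.141, 0.001, -1.458]
force: [-0.2, -1.0, -6.1]
width: 0.0352
```

```bash
python3 - <<'E'
from h import *
print(arm.get_state())
for c in('top','scene'):
    im,d=grab(c);W=cloud(c,d)
    print('shortchock',*fit(W,im,(.431,-.342),zlo=.007,zhi=.019))
    if c=='scene': cv2.imwrite('pics/s2.png',cv2.resize(im[200:390,100:330,::-1],None,fx=3,fy=3))
    for r in arm.cut_out('piston_pin_mid',c)[:1]:
        P=W[r['pixels']]; P=P[(P[:,2]>.1)&(P[:,2]<.2)]; print(r['score'],*rect(P[:,:2]),np.percentile(P[:,2],[5,50,95]))
E
```

```text
{'t': 16.2, 'q': array([-3.11575511e-01,  2.18902168e-01, -3.76531170e-01, -8.86903810e-04,
       -9.76169629e-01,  4.25212913e-01]), 'qd': array([ 6.60503497e-04,  1.67562650e-02, -1.12448439e-02,  4.73206590e-04,
       -3.14349987e-05, -1.13788864e-03]), 'joint_efforts': array([ 5.95048629e-02, -4.82987881e+01,  2.91318566e+01,  7.30504766e+00,
        1.25255794e-01,  1.15780964e-03]), 'eef_pos': array([ 0.43059522, -0.33988999,  0.14784387]), 'ee_rot': array([ 3.14116058e+00,  1.00171270e-03, -1.45765628e+00]), 'force': array([-0.15514944, -0.99973532, -6.13444377]), 'moment': array([ 0.10390332,  0.08176607, -0.05031677]), 'width': 0.03523369463527216}Traceback (most recent call last):
  File "<stdin>", line 5, in <module>
  File "h.py", line 27, in fit
    return np.round(c_,1),np.round(s,1),round((a+45)%90-45,1),len(P),np.percentile(P[:,2]*1000,[5,50,95]).round(1)
                                                                     ~~~~~~~~~~~~~^^^^^^^^^^^^^^^^^^^^^^^
    return _quantile_unchecked(
        a, q, axis, out, overwrite_input, method, keepdims, weights)
    return _ureduce(a,
                    func=_quantile_ureduce_func,
    ...<5 lines>...
                    overwrite_input=overwrite_input,
                    method=method)
    r = func(a, **kwargs)
    result = _quantile(arr,
                       quantiles=q,
    ...<2 lines>...
                       out=out,
                       weights=wgt)
    slices_having_nans = np.isnan(arr[-1, ...])
                                  ~~~^^^^^^^^^
IndexError: index -1 is out of bounds for axis 0 with size 0
```

Pin held (weight shows). Carrying it to its chock.

drive_tool(targets=[[0.15,0.4,0.1,0,0,-0.1],[0.28,0.82,0,0,0,-0.1],[0.28,0.82,0,0,0,-0.1],[0.28,0.82,0,0,0,-0.1],[0.28,0.82,0,0,0,-0.1]])

```text
t: 16.88
eef_pos: [0.4814, -0.192, 0.151]
ee_rot: [3.139, 0.0, -1.51]
force: [1.9, 0.4, -5.3]
width: 0.0351
```

drive_tool(targets=[[0.28,0.82,0,0,0,-0.1],[0.28,0.82,0,0,0,-0.1],[0.28,0.82,0,0,0,-0.1],[0.28,0.82,0,0,0,-0.1],[0.28,0.82,0,0,0,-0.1]])

```text
t: 17.5
eef_pos: [0.5374, -0.0282, 0.151]
ee_rot: [3.139, -0.001, -1.562]
force: [0.6, -0.2, -5.9]
width: 0.0351
```

drive_tool(targets=[[0.28,0.82,0,0,0,-0.1],[0.28,0.82,0,0,0,-0.1],[0.28,0.82,0,0,0,-0.1],[0.28,0.82,0,0,0,-0.1],[0.28,0.82,0,0,0,-0.1]])

```text
t: 18.12
eef_pos: [0.5934, 0.1356, 0.1506]
ee_rot: [3.139, -0.001, -1.615]
force: [-0.0, -1.0, -4.8]
width: 0.035
```

drive_tool(targets=[[0.28,0.82,0,0,0,-0.1],[0.05,0.35,0,0,0,-0.1],[0,0,0,0,0,0],[0,0,0,0,0,0]])

```text
t: 18.62
eef_pos: [0.6064, 0.1808, 0.1517]
ee_rot: [3.14, -0.001, -1.636]
force: [-0.1, 0.1, -6.0]
width: 0.0347
```

```bash
python3 - <<'E'
from h import *
s=arm.get_state();print(s['eef_pos'],s['ee_rot'],s['width'],s['force'])
for c in('top','scene'):
    im,d=grab(c);W=cloud(c,d)
    print('shortchock',*fit(W,im,(.431,-.342),zlo=.007,zhi=.019))
    if c=='scene': cv2.imwrite('pics/s2.png',cv2.resize(im[50:240,280:500,::-1],None,fx=3,fy=3))
    for r in arm.cut_out('piston_pin_mid',c)[:1]:
        P=W[r['pixels']]; P=P[(P[:,2]>.1)&(P[:,2]<.2)]; print(r['score'],len(P), *(rect(P[:,:2]) if len(P) else ()))
E
```

```text
[0.60644239 0.18076124 0.1516646 ] [ 3.13994298e+00 -1.05756395e-03 -1.63554343e+00] 0.0346968669974932 [-0.1137507   0.10895697 -6.00156447]
shortchock [ 431.3 -342.2] [123.7  36. ] 6.4 757 [10.4 14.2 16.6]
0.74 275 (604.44384765625, 146.83358764648438) (27.230792999267578, 34.75236511230469) 87.6572494506836
shortchock [ 430.  -344.6] [124.8  35.3] 6.8 809 [ 9.5 12.3 15.6]
0.56 439 (604.3026123046875, 177.25082397460938) (94.86540222167969, 40.10220718383789) 87.23011016845703
```

View pics/s2.png

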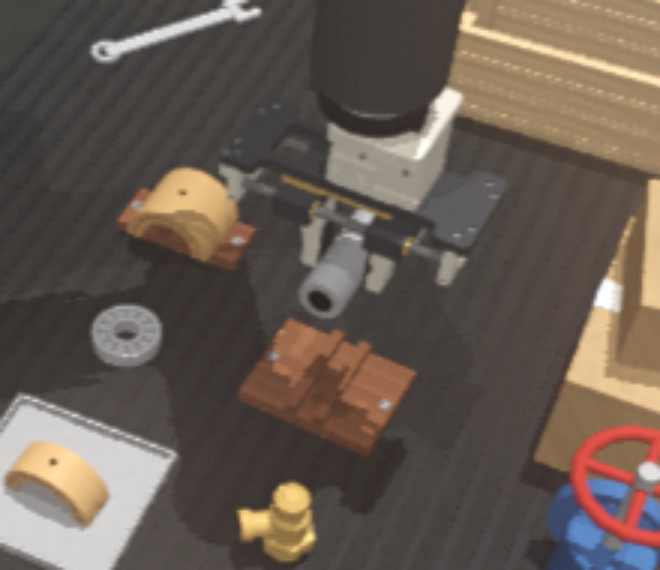

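The pin is gripped level over the empty 96 mm chock. The width is drifting slightly, so I'll lower it now and watch the force.

drive_tool(targets=[[0.01,0.03,-0.5,0,0,0],[0,0,-0.9,0,0,0],[0,0,-0.7,0,0,0],[0,0,-0.5,0,0,0],[0,0,-0.1,0,0,0]])

```text
t: 19.45
eef_pos: [0.6068, 0.1818, 0.0433]
ee_rot: [3.14, -0.001, -1.636]
force: [0.1, -0.2, -5.8]
width: 0.0352
```

drive_tool(targets=[[0,0,-0.12,0,0,0],[0,0,0,0,0,0],[0,0,0,0,0,0]])

```text
t: 19.82
eef_pos: [0.608, 0.183, 0.0406]
ee_rot: [-3.14, 0.001, -1.635]
force: [-0.3, 0.2, -4.7]
width: 0.0352
```

drive_tool(targets=[[-0.02,-0.02,-0.15,0,0,0],[0,0,0,0,0,0],[0,0,0,0,0,0]])

```text
t: 20.2
eef_pos: [0.6067, 0.1819, 0.0337]
ee_rot: [3.141, -0.0, -1.635]
force: [0.7, 0.5, -6.1]
width: 0.0352
```

drive_tool(targets=[[0,0,-0.06,0,0,0],[0,0,0,0,0,0],[0,0,0,0,0,0]])

```text
t: 20.58
eef_pos: [0.6068, 0.1819, 0.0313]
ee_rot: [3.142, -0.0, -1.635]
force: [-0.3, -0.7, -5.0]
width: 0.0351
```

drive_tool(targets=[[0,0,-0.04,0,0,0],[0,0,0,0,0,0],[0,0,0,0,0,0]])

```text
t: 20.95
eef_pos: [0.6068, 0.1819, 0.0297]
ee_rot: [3.142, -0.0, -1.635]
force: [-0.2, 0.5, -5.0]
width: 0.0348
```

drive_tool(targets=[[0,0,-0.03,0,0,0],[0,0,0,0,0,0],[0,0,0,0,0,0]])

```text
t: 21.32
eef_pos: [0.6069, 0.182, 0.029]
ee_rot: [-3.141, 0.0, -1.635]
force: [-1.2, 0.0, -1.0]
width: 0.0351
```

drive_tool(targets=[[0,0,-0.015,0,0,0],[0,0,0,0,0,0]])

```text
t: 21.58
eef_pos: [0.607, 0.182, 0.0288]
ee_rot: [-3.141, 0.0, -1.635]
force: [-3.5, -1.6, 5.6]
width: 0.0353
```

drive_tool(targets=[[0,0,0,0,0,0],[0,0,0,0,0,0],[0,0,0,0,0,0],[0,0,0,0,0,0]], claw=0.8, newtons=20)

```text
t: 22.08
eef_pos: [0.6069, 0.182, 0.0279]
ee_rot: [-3.141, 0.0, -1.635]
force: [-0.1, -0.2, -0.6]
width: 0.0678
```

drive_tool(targets=[[0,0,0.3,0,0,0],[0,0,0.8,0,0,0],[0,0,0.9,0,0,0],[0,0,0.9,0,0,0],[0,0,0.2,0,0,0]])

```text
t: 22.7
eef_pos: [0.6083, 0.1827, 0.156]
ee_rot: [-3.137, 0.003, -1.635]
force: [-0.0, -0.3, 0.6]
width: 0.0701
```

drive_tool(targets=[[-0.25,-0.315,0,0,0,0.94],[-0.25,-0.315,0,0,0,0.94],[-0.25,-0.315,0,0,0,0.94],[-0.25,-0.315,0,0,0,0.94],[-0.25,-0.315,0,0,0,0.94]], claw=0.8)

```text
t: 23.32
eef_pos: [0.5562, 0.1184, 0.1519]
ee_rot: [3.141, 0.0, -1.14]
force: [1.0, -0.3, 0.1]
width: 0.07
```

drive_tool(targets=[[-0.25,-0.315,0,0,0,0.94],[-0.25,-0.315,0,0,0,0.94],[-0.25,-0.315,0,0,0,0.94],[-0.25,-0.315,0,0,0,0.94],[-0.25,-0.315,0,0,0,0.94]])

```text
t: 23.95
eef_pos: [0.5062, 0.0555, 0.152]
ee_rot: [3.141, 0.0, -0.648]
force: [-0.3, 1.0, -0.2]
width: 0.0701
```

drive_tool(targets=[[-0.25,-0.315,0,0,0,0.94],[-0.25,-0.315,0,0,0,0.94],[-0.25,-0.315,0,0,0,0.94],[-0.25,-0.315,0,0,0,0.94],[-0.25,-0.315,0,0,0,0.94]])

```text
t: 24.58
eef_pos: [0.4561, -0.0075, 0.152]
ee_rot: [3.142, 0.0, -0.156]
force: [-0.1, 0.4, 1.2]
width: 0.0699
```

drive_tool(targets=[[-0.2,-0.315,0,0,0,0.9],[0,0,0,0,0,0],[0,0,0,0,0,0]])

```text
t: 24.95
eef_pos: [0.449, -0.0195, 0.1521]
ee_rot: [-3.141, -0.0, -0.066]
force: [-0.1, 0.3, 0.3]
width: 0.0699
```

```bash
python3 - <<'E'
from h import *
s=arm.get_state();print(s['eef_pos'],s['ee_rot'],s['width'],s['force'])
for c in('top','scene'):
    im,d=grab(c);W=cloud(c,d)
    print('pin',*fit(W,im,(.607,.182),zlo=.035,zhi=.07))
    if c=='scene': cv2.imwrite('pics/s3.png',cv2.resize(im[130:250,330:450,::-1],None,fx=4,fy=4))
E
```

```text
[ 0.44903865 -0.01946978  0.1521466 ] [-3.14141157e+00 -4.47473849e-04 -6.63523940e-02] 0.06988448583748307 [-0.05856165  0.25113178  0.29216886]
pin [607.3 182.6] [96.1 35.9] -3.4 701 [44.4 55.7 59.6]
pin [607. 181.] [100.7  34.6] -4.2 468 [39.8 52.4 57.4]
```

View pics/s3.png

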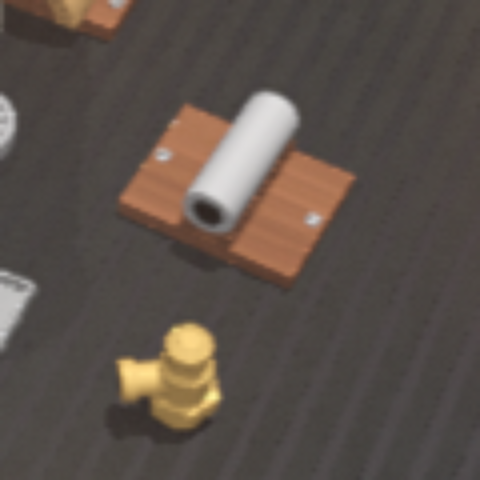

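The pin lies in its groove, flush with the board. Now the short shell from tray to short chock.

drive_tool(targets=[[0,0.02,-0.6,0,0,0],[0,0,-0.9,0,0,0],[0,0,-0.8,0,0,0],[0,0,-0.6,0,0,0],[0,0,-0.38,0,0,0]])

```text
t: 25.68
eef_pos: [0.4485, -0.0187, 0.0194]
ee_rot: [3.141, 0.002, -0.065]
force: [0.1, -0.0, 0.2]
width: 0.0702
```

drive_tool(targets=[[0,0,0,0,0,0],[0,0,0,0,0,0],[0,0,0,0,0,0],[0,0,0,0,0,0],[0,0,0,0,0,0]], claw=0)

```text
t: 26.3
eef_pos: [0.4491, -0.0187, 0.0213]
ee_rot: [-3.141, -0.001, -0.064]
force: [-1.4, 0.1, 4.9]
width: 0.0336
```

drive_tool(targets=[[0,0,0,0,0,0],[0,0,0,0,0,0],[0,0,0,0,0,0]])

```text
t: 26.68
eef_pos: [0.4491, -0.0187, 0.0213]
ee_rot: [-3.141, -0.001, -0.064]
force: [-0.8, 1.8, 6.9]
width: 0.0334
```

drive_tool(targets=[[0,0,0.4,0,0,0],[0,0,0.8,0,0,0],[0,0,0.9,0,0,0],[0,0,0.9,0,0,0],[0,0,0,0,0,0]])

```text
t: 27.3
eef_pos: [0.4504, -0.0184, 0.1434]
ee_rot: [-3.14, -0.005, -0.064]
force: [0.6, -0.6, -1.7]
width: 0.0338
```

drive_tool(targets=[[-0.04,-0.4,0,0,0,0.15],[-0.04,-0.8,0,0,0,0.17],[-0.04,-0.8,0,0,0,0.17],[-0.04,-0.8,0,0,0,0.17],[-0.04,-0.8,0,0,0,0.17]])

```text
t: 27.92
eef_pos: [0.4399, -0.1638, 0.1397]
ee_rot: [-3.141, 0.001, 0.023]
force: [-0.1, 0.7, -0.5]
width: 0.0337
```

drive_tool(targets=[[-0.04,-0.8,0,0,0,0.17],[-0.04,-0.8,0,0,0,0.17],[-0.04,-0.8,0,0,0,0.17],[-0.04,-0.8,0,0,0,0.17],[-0.04,-0.8,0,0,0,0.17]])

```text
t: 28.55
eef_pos: [0.432, -0.3236, 0.1395]
ee_rot: [-3.141, 0.001, 0.112]
force: [0.4, -0.4, 0.2]
width: 0.0336
```

drive_tool(targets=[[-0.04,-0.52,0,0,0,0.01],[0,0,-0.4,0,0,0],[0,0,-0.6,0,0,0],[0,0,-0.5,0,0,0],[0,0,0,0,0,0]])

```text
t: 29.18
eef_pos: [0.4293, -0.3422, 0.0781]
ee_rot: [-3.139, 0.004, 0.112]
force: [0.6, 0.1, -1.0]
width: 0.0335
```

drive_tool(targets=[[0,0,-0.5,0,0,0],[0,0,-0.35,0,0,0],[0,0,-0.2,0,0,0],[0,0,0,0,0,0],[0,0,0,0,0,0]])

```text
t: 29.8
eef_pos: [0.4316, -0.3438, 0.0393]
ee_rot: [3.141, -0.001, 0.113]
force: [0.2, 0.5, -1.0]
width: 0.0335
```

drive_tool(targets=[[0,0.01,-0.12,0,0,0],[0,0,0,0,0,0],[0,0,0,0,0,0]])

```text
t: 30.18
eef_pos: [0.4312, -0.3433, 0.034]
ee_rot: [3.142, -0.0, 0.112]
force: [1.1, -0.5, -0.4]
width: 0.0338
```

drive_tool(targets=[[0,0,-0.04,0,0,0],[0,0,0,0,0,0],[0,0,0,0,0,0]])

```text
t: 30.55
eef_pos: [0.4312, -0.3433, 0.0324]
ee_rot: [3.142, -0.0, 0.112]
force: [-0.7, 0.5, -0.1]
width: 0.0337
```

drive_tool(targets=[[0,0,0,0,0,0],[0,0,0,0,0,0],[0,0,0,0,0,0],[0,0,0,0,0,0],[0,0,0,0,0,0]], claw=1)

```text
t: 31.18
eef_pos: [0.4312, -0.3433, 0.0324]
ee_rot: [3.142, -0.0, 0.112]
force: [0.3, -0.5, -0.4]
width: 0.078
```

drive_tool(targets=[[0,0,0.4,0,0,0],[0,0,0.8,0,0,0],[0,0,0.9,0,0,0],[0,0,0.9,0,0,0],[0.5,0.3,0,0,0,0]])

```text
t: 31.8
eef_pos: [0.4526, -0.3323, 0.157]
ee_rot: [3.138, -0.006, 0.111]
force: [0.7, -0.5, -0.8]
width: 0.0877
```

drive_tool(targets=[[0.8,0.5,0,0,0,0],[0.8,0.5,0,0,0,0],[0.8,0.5,0,0,0,-0.08],[0.8,0.5,0,0,0,0],[0.8,0.5,0,0,0,0]])

```text
t: 32.42
eef_pos: [0.6123, -0.23, 0.1524]
ee_rot: [-3.142, 0.0, 0.104]
force: [0.5, 0.1, 1.1]
width: 0.0879
```

drive_tool(targets=[[0.55,0.27,0,0,0,0],[0,0,0,0,0,0],[0,0,0,0,0,0]])

```text
t: 32.8
eef_pos: [0.6327, -0.2202, 0.1521]
ee_rot: [-3.141, 0.001, 0.104]
force: [-0.8, -0.0, -0.0]
width: 0.0875
```

```bash
python3 - <<'E'
from h import *
s=arm.get_state();print(s['eef_pos'],s['ee_rot'],s['width'],s['force'])
for c in('top','scene'):
    im,d=grab(c);W=cloud(c,d)
    print('short',*fit(W,im,(.431,-.342),zlo=.046,zhi=.07))
    print('chock',*fit(W,im,(.431,-.342),zlo=.007,zhi=.019))
    if c=='scene': cv2.imwrite('pics/s4.png',cv2.resize(im[250:370,150:290,::-1],None,fx=4,fy=4))
E
```

```text
[ 0.63273235 -0.22019319  0.15210168] [-3.14134042e+00  8.79347191e-04  1.04252222e-01] 0.08753185890728273 [-0.75078677 -0.01654325 -0.00082789]
short [ 431.3 -346.2] [58.2 27.1] 5.7 295 [47.3 53.7 57.7]
chock [ 433.2 -354.5] [122.1  12.6] 7.7 74 [12.1 14.8 16.8]
short [ 429.3 -344.4] [55.7 34.6] 6.4 414 [47.  52.  55.7]
chock [ 430.2 -344.7] [124.4  34.3] 6.4 393 [ 8.7 12.5 16.1]
```

View pics/s4.png

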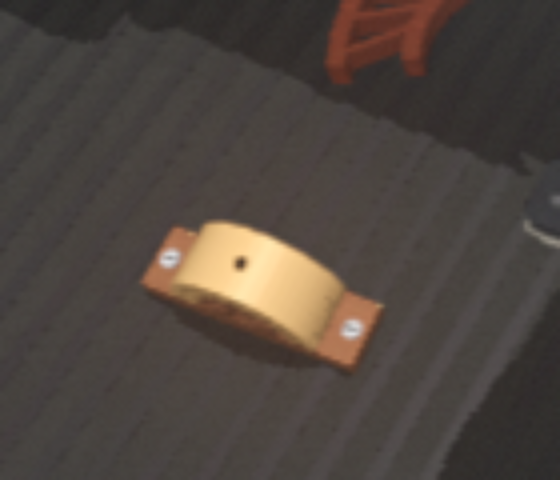

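The short shell is seated and flush. Next, the medium shell to the tray.

drive_tool(targets=[[0,-0.01,-0.6,0,0,0],[0,0,-0.9,0,0,0],[0,0,-0.7,0,0,0],[0,0,-0.5,0,0,0],[0,0,-0.29,0,0,0]])

```text
t: 33.52
eef_pos: [0.6322, -0.2213, 0.032]
ee_rot: [-3.141, 0.001, 0.103]
force: [-0.1, -0.3, -0.1]
width: 0.0877
```

drive_tool(targets=[[0,0,0,0,0,0],[0,0,0,0,0,0],[0,0,0,0,0,0],[0,0,0,0,0,0],[0,0,0,0,0,0]], claw=0)

```text
t: 34.15
eef_pos: [0.6334, -0.2208, 0.0333]
ee_rot: [3.141, -0.001, 0.104]
force: [-0.6, 0.5, 3.0]
width: 0.0499
```

drive_tool(targets=[[0,0,0,0,0,0],[0,0,0,0,0,0]])

```text
t: 34.4
eef_pos: [0.6334, -0.2208, 0.0333]
ee_rot: [3.141, -0.001, 0.104]
force: [-0.6, 1.3, 5.1]
width: 0.0498
```

drive_tool(targets=[[0,0,0.4,0,0,0],[0,0,0.8,0,0,0],[0,0,0.9,0,0,0],[0,0,0.9,0,0,0],[0,0,0,0,0,0]])

```text
t: 35.02
eef_pos: [0.6351, -0.2213, 0.1572]
ee_rot: [3.14, -0.006, 0.104]
force: [0.4, 0.1, -1.0]
width: 0.0496
```

drive_tool(targets=[[-0.4,0.44,0,0,0,-0.1],[-0.8,0.87,0,0,0,-0.15],[-0.8,0.87,0,0,0,-0.15],[-0.8,0.87,0,0,0,-0.15],[-0.8,0.87,0,0,0,-0.15]])

```text
t: 35.65
eef_pos: [0.4876, -0.0632, 0.1524]
ee_rot: [-3.142, 0.001, 0.03]
force: [-0.2, 0.7, -0.4]
width: 0.0499
```

drive_tool(targets=[[-0.7,0.77,0,0,0,-0.2],[-0.34,0.38,0,0,0,-0.1],[0,0,-0.6,0,0,0],[0,0,-0.8,0,0,0],[0,0,-0.6,0,0,0]])

```text
t: 36.28
eef_pos: [0.4468, -0.0181, 0.0717]
ee_rot: [3.142, 0.001, -0.001]
force: [0.2, -0.3, -0.2]
width: 0.0499
```

drive_tool(targets=[[0,0,-0.5,0,0,0],[0,0,-0.3,0,0,0],[0,0,-0.18,0,0,0],[0,0,0,0,0,0],[0,0,0,0,0,0]])

```text
t: 36.9
eef_pos: [0.448, -0.0179, 0.0341]
ee_rot: [-3.141, -0.001, -0.001]
force: [0.5, -0.0, -1.4]
width: 0.0498
```

drive_tool(targets=[[0,0,-0.2,0,0,0],[0,0,-0.06,0,0,0],[0,0,0,0,0,0],[0,0,0,0,0,0]])

```text
t: 37.4
eef_pos: [0.4476, -0.018, 0.0232]
ee_rot: [3.142, -0.0, -0.001]
force: [-0.4, -0.6, -0.3]
width: 0.05
```

drive_tool(targets=[[0,0,0,0,0,0],[0,0,0,0,0,0],[0,0,0,0,0,0],[0,0,0,0,0,0]], claw=1)

```text
t: 37.9
eef_pos: [0.4476, -0.018, 0.0232]
ee_rot: [-3.142, -0.0, -0.001]
force: [-0.5, 0.2, -0.6]
width: 0.0839
```

drive_tool(targets=[[0,0,0.5,0,0,0],[0,0,0.9,0,0,0],[0,0,0.9,0,0,0],[0,0,0.9,0,0,0],[0,0,0,0,0,0]])

```text
t: 38.52
eef_pos: [0.4493, -0.0175, 0.1539]
ee_rot: [-3.14, -0.006, -0.0]
force: [0.3, 0.8, -0.8]
width: 0.0875
```

drive_tool(targets=[[-0.1,0.8,0,0,0,-0.03],[-0.1,0.8,0,0,0,-0.03],[-0.1,0.8,0,0,0,-0.03],[-0.1,0.8,0,0,0,-0.03],[-0.1,0.8,0,0,0,-0.03]])

```text
t: 39.15
eef_pos: [0.4268, 0.1427, 0.1503]
ee_rot: [3.141, 0.001, -0.017]
force: [0.4, 0.4, 0.4]
width: 0.0875
```

drive_tool(targets=[[-0.1,0.8,0,0,0,0],[-0.1,0.8,0,0,0,0],[-0.1,0.8,0,0,0,0],[-0.1,0.8,0,0,0,0],[-0.03,0.68,0,0,0,0]])

```text
t: 39.78
eef_pos: [0.4098, 0.298, 0.1503]
ee_rot: [3.141, 0.001, -0.016]
force: [-1.1, -0.1, 0.3]
width: 0.0879
```

drive_tool(targets=[[0,0,0,0,0,0],[0,0,0,0,0,0]])

```text
t: 40.02
eef_pos: [0.4101, 0.2967, 0.1506]
ee_rot: [3.141, 0.001, -0.016]
force: [-0.5, -0.3, 0.3]
width: 0.0873
```

```bash
python3 - <<'E'
from h import *
s=arm.get_state();print(s['eef_pos'],s['ee_rot'],s['width'],s['force'])
for c in('top','scene'):
    im,d=grab(c);W=cloud(c,d)
    print('short',*fit(W,im,(.431,-.342),zlo=.046,zhi=.07))
    print('tray shell',*fit(W,im,(.447,-.018),r=.06,zlo=.034,zhi=.06))
    print('long chock',*fit(W,im,(.633,-.221),zlo=.007,zhi=.019))
E
```

```text
[0.41010022 0.29669677 0.15056942] [ 3.14058873e+00  8.51687020e-04 -1.63723670e-02] 0.08732771937563759 [-0.54772994 -0.32704655  0.25241073]
short [ 430.2 -342.3] [59.1 35. ] 6.3 439 [47.1 53.7 57.5]
tray shell [448.6 -17. ] [49.1 62. ] -1.4 594 [35.5 43.  46.9]
long chock [ 633.9 -220.5] [124.4  67. ] 6.2 1274 [11.6 14.4 16.9]
short [ 430.3 -343.9] [54.9 34.9] 6.8 420 [46.7 52.1 55.5]
tray shell [447.9 -19.4] [56.1 53.9] 4.3 391 [35.4 40.6 44.8]
long chock [ 632.3 -222.6] [124.2  66.9] 5.9 1543 [ 9.4 12.2 14.9]
```

drive_tool(targets=[[0,0,-0.6,0,0,0],[0,0,-0.9,0,0,0],[0,0,-0.7,0,0,0],[0,0,-0.5,0,0,0],[0,0,-0.25,0,0,0]])

```text
t: 40.75
eef_pos: [0.4102, 0.2961, 0.0323]
ee_rot: [3.14, 0.001, -0.017]
force: [0.0, 0.7, 0.4]
width: 0.0877
```

drive_tool(targets=[[0,0,0,0,0,0],[0,0,0,0,0,0],[0,0,0,0,0,0],[0,0,0,0,0,0],[0,0,0,0,0,0]], claw=0, newtons=25)

```text
t: 41.38
eef_pos: [0.4108, 0.2976, 0.034]
ee_rot: [-3.14, -0.001, -0.016]
force: [-1.7, -0.9, 7.4]
width: 0.0658
```

drive_tool(targets=[[0,0,0.4,0,0,0],[0,0,0.8,0,0,0],[0,0,0.9,0,0,0],[0,0,0.9,0,0,0],[0,0,0,0,0,0]])

```text
t: 42.0
eef_pos: [0.4113, 0.2985, 0.156]
ee_rot: [-3.137, -0.003, -0.016]
force: [0.3, 0.5, -1.8]
width: 0.0658
```

drive_tool(targets=[[0.2,-0.47,0,0,0,0.05],[0.38,-0.9,0,0,0,0.08],[0.38,-0.9,0,0,0,0.08],[0.38,-0.9,0,0,0,0.08],[0.38,-0.9,0,0,0,0.08]])

```text
t: 42.62
eef_pos: [0.4788, 0.1329, 0.1521]
ee_rot: [3.141, 0.001, 0.023]
force: [0.5, 0.2, -0.8]
width: 0.0659
```

drive_tool(targets=[[0.38,-0.9,0,0,0,0.08],[0.38,-0.9,0,0,0,0.08],[0.38,-0.9,0,0,0,0.08],[0.38,-0.9,0,0,0,0.08],[0.38,-0.9,0,0,0,0.08]])

```text
t: 43.25
eef_pos: [0.5548, -0.0469, 0.152]
ee_rot: [-3.141, 0.002, 0.064]
force: [0.4, 0.9, -1.2]
width: 0.0659
```

drive_tool(targets=[[0.38,-0.9,0,0,0,0.08],[0.38,-0.9,0,0,0,0.08],[0.38,-0.9,0,0,0,0.08],[0.38,-0.9,0,0,0,0.08],[0.3,-0.5,0,0,0,0.06]])

```text
t: 43.88
eef_pos: [0.6276, -0.2112, 0.1514]
ee_rot: [-3.141, 0.002, 0.103]
force: [-0.8, 0.1, -0.8]
width: 0.0656
```

drive_tool(targets=[[0.13,-0.3,0,0,0,0],[0,0,0,0,0,0],[0,0,0,0,0,0]])

```text
t: 44.25
eef_pos: [0.6327, -0.221, 0.1528]
ee_rot: [-3.141, 0.001, 0.104]
force: [0.8, 0.9, -1.4]
width: 0.0654
```

drive_tool(targets=[[0.01,-0.01,-0.5,0,0,0],[0,0,-0.8,0,0,0],[0,0,-0.7,0,0,0],[0,0,-0.5,0,0,0],[0,0,-0.2,0,0,0]])

```text
t: 44.88
eef_pos: [0.6328, -0.221, 0.0441]
ee_rot: [-3.141, 0.002, 0.105]
force: [-0.5, -0.1, -1.6]
width: 0.0659
```

drive_tool(targets=[[0,0,-0.1,0,0,0],[0,0,-0.1,0,0,0],[0,0,0,0,0,0],[0,0,0,0,0,0]])

```text
t: 45.38
eef_pos: [0.6339, -0.2221, 0.0377]
ee_rot: [3.141, -0.001, 0.104]
force: [0.1, 0.2, -1.8]
width: 0.0661
```

drive_tool(targets=[[0,0,-0.04,0,0,0],[0,0,0,0,0,0],[0,0,0,0,0,0]])

```text
t: 45.75
eef_pos: [0.6336, -0.2221, 0.0356]
ee_rot: [3.142, -0.0, 0.104]
force: [-0.0, -0.1, -1.1]
width: 0.0659
```

Lower it slightly more, release, lift and go to the tray shell.

drive_tool(targets=[[0,0.01,-0.04,0,0,0],[0,0,0,0,0,0],[0,0,0,0,0,0]])

```text
t: 46.12
eef_pos: [0.6337, -0.2217, 0.0341]
ee_rot: [3.141, -0.0, 0.104]
force: [0.3, 0.2, 0.9]
width: 0.0662
```

drive_tool(targets=[[0,0,0,0,0,0],[0,0,0,0,0,0],[0,0,0,0,0,0],[0,0,0,0,0,0]], claw=1, newtons=20)

```text
t: 46.62
eef_pos: [0.6336, -0.2217, 0.0339]
ee_rot: [3.142, 0.0, 0.104]
force: [0.5, -0.1, 0.2]
width: 0.0871
```

drive_tool(targets=[[0,0,0.4,0,0,0],[0,0,0.8,0,0,0],[0,0,0.9,0,0,0],[0,0,0.9,0,0,0],[0,0,0,0,0,0]])

```text
t: 47.25
eef_pos: [0.6357, -0.2221, 0.1592]
ee_rot: [3.139, -0.007, 0.105]
force: [-0.3, -0.3, -0.5]
width: 0.0874
```

drive_tool(targets=[[-0.8,0.87,0,0,0,-0.2],[-0.8,0.87,0,0,0,-0.2],[-0.8,0.87,0,0,0,-0.2],[-0.8,0.87,0,0,0,-0.2],[-0.8,0.87,0,0,0,-0.2]])

```text
t: 47.88
eef_pos: [0.4724, -0.0468, 0.1542]
ee_rot: [-3.141, -0.0, -0.002]
force: [-0.2, 0.7, 0.9]
width: 0.0875
```

drive_tool(targets=[[-0.62,0.72,0,0,0,0],[0,0,0,0,0,0],[0,0,0,0,0,0]])

```text
t: 48.25
eef_pos: [0.4491, -0.0187, 0.1544]
ee_rot: [-3.141, -0.001, 0.0]
force: [1.0, 0.3, -0.7]
width: 0.0872
```

```bash
python3 - <<'E'
from h import *
s=arm.get_state();print(s['eef_pos'],s['ee_rot'],s['width'],s['force'])
for c in('top','scene'):
    im,d=grab(c,c+'5.png');W=cloud(c,d)
    print('long',*fit(W,im,(.633,-.221),zlo=.046,zhi=.07))
    print('long chock',*fit(W,im,(.633,-.221),zlo=.007,zhi=.019))
    print('med chock',*fit(W,im,(.412,.301),zlo=.007,zhi=.019))
E
```

```text
[ 0.44912989 -0.01872587  0.15442693] [-3.14137479e+00 -9.40073753e-04  2.15463446e-04] 0.08720011251486386 [ 1.0140959   0.31952973 -0.71277984]
long [ 633.8 -221. ] [59.1 67.6] 4.9 746 [47.1 53.8 57.7]
long chock [ 633.9 -220.1] [124.8  66.7] 6.4 570 [10.6 14.4 17.2]
med chock [453.1 301.6] [50.3 43.3] -0.0 354 [11.6 14.7 17.1]
long [ 633.4 -222.4] [53.8 67.5] 6.3 785 [46.8 52.2 55.8]
long chock [ 632.2 -222.9] [124.3  67.2] 5.9 712 [ 9.2 12.3 15.9]
med chock [412.4 300.4] [ 54.6 124.7] -1.7 414 [ 8.8 12.2 15.9]
```

View pics/scene5.png

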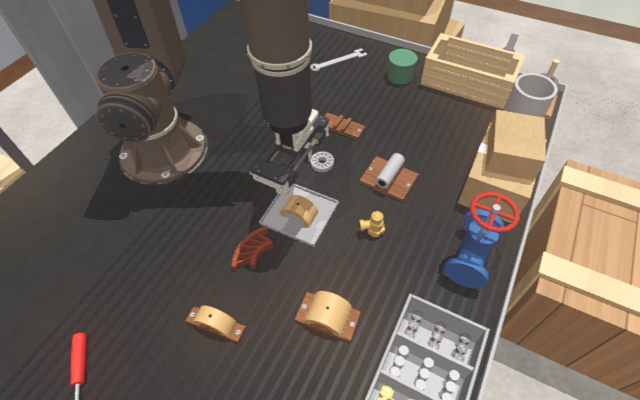

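The long shell is seated on its chock. Last, the medium shell from tray to medium chock.

drive_tool(targets=[[-0.02,0.01,-0.6,0,0,0],[0,0,-0.9,0,0,0],[0,0,-0.8,0,0,0],[0,0,-0.6,0,0,0],[0,0,-0.4,0,0,0]])

```text
t: 48.98
eef_pos: [0.4478, -0.0194, 0.0204]
ee_rot: [3.141, 0.002, -0.002]
force: [0.3, -0.5, -0.3]
width: 0.0876
```

drive_tool(targets=[[0,0,0,0,0,0],[0,0,0,0,0,0],[0,0,0,0,0,0],[0,0,0,0,0,0],[0,0,0,0,0,0]], claw=0)

```text
t: 49.6
eef_pos: [0.4483, -0.0183, 0.0225]
ee_rot: [-3.141, -0.001, -0.0]
force: [-1.3, 0.4, 3.8]
width: 0.0498
```

drive_tool(targets=[[0,0,0,0,0,0],[0,0,0,0,0,0]])

```text
t: 49.85
eef_pos: [0.4483, -0.0183, 0.0225]
ee_rot: [-3.141, -0.001, -0.0]
force: [-1.1, 1.0, 6.8]
width: 0.0496
```

drive_tool(targets=[[0,0,0.4,0,0,0],[0,0,0.8,0,0,0],[0,0,0.9,0,0,0],[0,0,0.9,0,0,0],[0,0,0.2,0,0,0]])

```text
t: 50.48
eef_pos: [0.449, -0.018, 0.1521]
ee_rot: [-3.14, -0.004, -0.0]
force: [-0.3, 0.3, -1.3]
width: 0.0499
```

drive_tool(targets=[[-0.08,0.4,0,0,0,-0.01],[-0.09,0.8,0,0,0,-0.01],[-0.09,0.8,0,0,0,-0.01],[-0.09,0.8,0,0,0,-0.01],[-0.09,0.8,0,0,0,-0.01]])

```text
t: 51.1
eef_pos: [0.4295, 0.1262, 0.149]
ee_rot: [3.141, 0.001, -0.006]
force: [0.5, 0.4, -1.5]
width: 0.0499
```

drive_tool(targets=[[-0.09,0.8,0,0,0,-0.01],[-0.09,0.8,0,0,0,-0.01],[-0.09,0.8,0,0,0,-0.01],[-0.09,0.8,0,0,0,-0.01],[-0.09,0.8,0,0,0,-0.01]])

```text
t: 51.72
eef_pos: [0.4115, 0.2861, 0.1488]
ee_rot: [3.14, 0.001, -0.011]
force: [0.2, 0.5, -0.6]
width: 0.0493
```

drive_tool(targets=[[0,0.37,0,0,0,0],[0,0,-0.6,0,0,0],[0,0,-0.8,0,0,0],[0,0,-0.6,0,0,0],[0,0,0,0,0,0]])

```text
t: 52.35
eef_pos: [0.4113, 0.2984, 0.0679]
ee_rot: [3.137, 0.003, -0.012]
force: [0.5, 0.8, -0.8]
width: 0.0498
```

drive_tool(targets=[[0,0,-0.4,0,0,0],[0,0,-0.2,0,0,0],[0,0,0,0,0,0],[0,0,0,0,0,0]])

```text
t: 52.85
eef_pos: [0.4127, 0.3007, 0.0466]
ee_rot: [-3.141, -0.001, -0.011]
force: [-0.3, -0.2, -1.0]
width: 0.0499
```

drive_tool(targets=[[0,0,-0.15,0,0,0],[0,0,-0.08,0,0,0],[0,0,0,0,0,0],[0,0,0,0,0,0]])

```text
t: 53.35
eef_pos: [0.4124, 0.3004, 0.0368]
ee_rot: [3.141, -0.0, -0.011]
force: [-0.3, 0.2, -1.6]
width: 0.0495
```

drive_tool(targets=[[0,0,-0.06,0,0,0],[0,0,0,0,0,0],[0,0,0,0,0,0]])

```text
t: 53.72
eef_pos: [0.4124, 0.3004, 0.0344]
ee_rot: [3.142, 0.0, -0.011]
force: [-0.1, -0.1, -0.7]
width: 0.0497
```

drive_tool(targets=[[0,0.01,-0.03,0,0,0],[0,0,0,0,0,0],[0,0,0,0,0,0]])

```text
t: 54.1
eef_pos: [0.4125, 0.3008, 0.0335]
ee_rot: [-3.142, -0.0, -0.011]
force: [-1.6, -2.5, 5.5]
width: 0.0498
```

drive_tool(targets=[[0,0,0,0,0,0],[0,0,0,0,0,0],[0,0,0,0,0,0],[0,0,0,0,0,0]], claw=1)

```text
t: 54.6
eef_pos: [0.4124, 0.3007, 0.0331]
ee_rot: [3.141, 0.0, -0.011]
force: [-0.1, 0.3, 0.3]
width: 0.084
```

drive_tool(targets=[[0,0,0.4,0,0,0],[0,0,0.8,0,0,0],[0,0,0.9,0,0,0],[0,0,0.9,0,0,0],[0,0,0,0,0,0]])

```text
t: 55.22
eef_pos: [0.4136, 0.3023, 0.1561]
ee_rot: [-3.137, -0.004, -0.011]
force: [-0.0, 1.0, -0.6]
width: 0.0879
```

drive_tool(targets=[[0,-0.8,0,0,0,0],[0,-0.8,0,0,0,0],[0,-0.8,0,0,0,0],[0,-0.8,0,0,0,0],[0,-0.8,0,0,0,0]])

```text
t: 55.85
eef_pos: [0.4119, 0.1395, 0.1525]
ee_rot: [3.141, 0.001, -0.011]
force: [0.8, -0.5, -0.5]
width: 0.0875
```

drive_tool(targets=[[0,-0.8,0,0,0,0],[0,-0.8,0,0,0,0],[0,-0.4,0,0,0,0],[0,0,0,0,0,0],[0,0,0,0,0,0]])

```text
t: 56.48
eef_pos: [0.4126, 0.0612, 0.1531]
ee_rot: [-3.142, -0.0, -0.011]
force: [0.3, 0.3, 0.5]
width: 0.0879
```

```bash
python3 - <<'E'
from h import *
s=arm.get_state();print(s['t'],s['eef_pos'],s['width'],s['force'])
for c in('top','scene'):
    im,d=grab(c,c+'6.png');W=cloud(c,d)
    for k,p in S.items():
        print(c,k,'board',*fit(W,im,p,zlo=.007,zhi=.019))
        print('     part',*fit(W,im,p,zlo=.046 if k!='short@pin' else .035,zhi=.07))
    m=(np.hypot(W[...,0]-.637,W[...,1]-.02)<.06)&(W[...,2]>.02)
    print('valve',*rect(W[m][:,:2]),W[m][:,2].max())
E
```

```text
56.475 [0.41258529 0.06119422 0.15306286] 0.08788668328237532 [0.33513441 0.26711961 0.4746901 ]
top short@pin board [607.5 182.8] [ 96.5 124. ] -3.8 1497 [12.1 14.7 17.2]
     part [607.7 182.7] [96.7 35.8] -4.0 700 [43.9 55.6 59.6]
top med@long board [ 634.  -220.2] [124.5  66.3] 5.8 565 [11.  14.3 17.1]
     part [ 632.4 -220.9] [59.7 66.8] 4.3 738 [47.2 53.8 57.8]
top long@med board [453.8 301.3] [50.5 41.2] -0.9 214 [11.5 14.9 17.2]
     part [413.3 301.3] [51.2 58.8] -0.9 557 [47.3 54.  58.2]
top pin@short board [ 431.2 -342.5] [123.8  35.3] 6.3 399 [ 8.9 14.1 17. ]
     part [ 430.9 -342.6] [57.2 36.4] 5.3 431 [47.  53.4 57.8]
valve (628.1798095703125, 17.061613082885742) (56.195167541503906, 40.67523193359375) 19.806825637817383 0.07729747891982142
scene short@pin board [606.3 180.9] [100.3 124.6] -3.7 1007 [ 8.8 12.  15.3]
     part [607.  180.3] [98.7 35.2] -4.3 465 [39.6 52.6 57.1]
scene med@long board [ 632.2 -223.3] [124.5  67.4] 5.8 708 [ 9.3 12.3 15.7]
     part [ 632.9 -222.4] [53.9 67.7] 4.9 789 [47.1 52.1 55.8]
scene long@med board [412.4 299.2] [124.8  54.5] 0.2 297 [ 8.  11.7 16.2]
     part [413.  298.4] [53.3 51.2] -6.0 230 [46.8 51.9 55.6]
scene pin@short board [ 429.7 -344.7] [125.5  34.2] 6.5 392 [ 9.3 12.2 16.6]
     part [ 429.3 -344.5] [54.2 34.9] 6.0 421 [46.9 52.1 55.8]
valve (631.990966796875, 9.101001739501953) (57.927833557128906, 34.70872497558594) 38.51539993286133 0.07765507100775526
```

View pics/scene6.png

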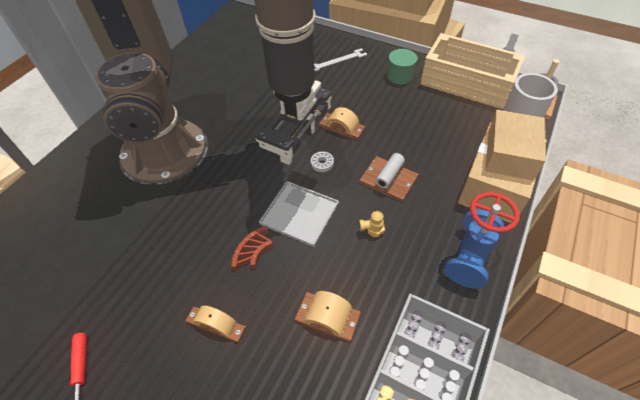

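View pics/top6.png

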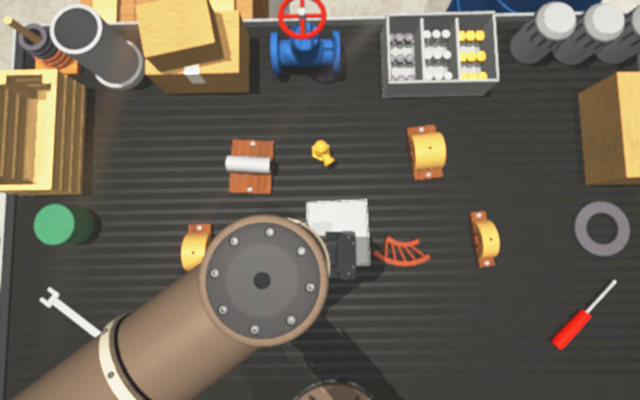

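The final pictures show all four parts on their own chocks:
- pin at scene px (391,170)
- long shell (328,312)
- short shell (215,320)
- medium shell (343,122)

The tray is empty and the valve is unmoved and upright (375,224). The gripper is clear of everything, so I'm handing in.

```bash
python3 -c "
from station import arm
print(arm.job_done())"
```

```text
the job is handed in; nothing more can be done
None
```

All four parts are on their own chocks, and I handed the job in at about 56 s of the 144 s allowed. I used the tray in between, moving the short shell, pin and short shell again, then the medium, long and medium shells.

- **Seating:** In the last pictures all crown heights matched seated parts. The top camera put each part's centre within about 1 mm lengthwise of its chock's centre. Yaw matched to about 1.5°.
- **Valve:** The relief valve read within about 1 mm of its first position and still stood upright.
- **Forces:** The tool force read at the end of each move never went above about 8 N.
- **Weaker check:** The medium chock was partly hidden by the arm in the last top view. The scene camera sees that chock poorly: it read its yaw several degrees off and the shell about 1 mm from the board centre. Its position rests mainly on the top camera (301.3 mm against 301.6–301.8 mm measured earlier) and on the gripper position at release.
- **Camera offset:** The two cameras disagreed by about 2 mm throughout, so I used their mean. The short shell's position in the tray agreed with that mean.

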